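# Uncover the medicine bottle and open its child-proof cap

### The arm

A 6-joint arm with a two-finger parallel gripper is mounted at the origin on the work surface. World frame = base frame: x ahead of the robot, y to its left, z up, the work surface at z = 0. Lengths are in m, angles in rad, forces in N, time in s.
With the tool pointing down it reaches from about 0.375 to 0.9 m from the base axis. Payload 3.1 kg.
Tool frame: the origin (TCP) lies at the very end of the fingers, on their centre line; the grasp point (between the pads) lies 19 mm behind it; x points along the fingers, y is the direction in which the jaws open and shut, and the axes are right-handed (so a half turn about x gives the same grasp; the last joint's range is limited). The gripper opens to 87 mm and grips with 3 to 60 N. Pads are 19 mm wide; open, the fingers measure 117 mm over their backs; the gripper's body (75 mm by 190 mm) begins 51 mm behind the grasp point.
Start: joints at [-1.373, 0.527, 1.433, -0, 1.181, -0.178], TCP at [0.229, -0.581, 0.223] pointing down, gripper open.
Joint ranges: [-3.08, 3.08], [-0.75, 2.2], [0.22, 2.44], [-1.43, 4.57], [0, 2.65], [-2.85, 2.85]. Speed limits (rad/s): [2.79, 2.79, 3.14, 3.14, 3.14, 3.14].

### API

Orientations are given as a unit quaternion [x, y, z, w].
In Python, from rig import robot gives the robot as it stands.
- The arm moves only by the tool carry_out, never from a script. Its argument "commands" is a list that holds one entry, the list of rows, each a list of 5 numbers: the opening, from 0 (shut) to 1 (fully open), then the shift along the tool's x, y, z in mm, then the turn about the tool's x in degrees. In form: [[[hand, x, y, z, twist], ...]]. A call has 1 to 8 rows; each row shifts and turns the pose as measured when the row begins, along the tool's axes as they then stand; what a row does not reach is not made up. A row lasts 1/12 s, in which the tool goes at most 41.7 mm and 7.16 degrees, less where a joint would pass 70% of its speed; a pose out of reach is approached as far as the arm can. A call with a gripper value outside its range is refused whole. The fingers move at their own pace and stop on an object; "force" is the grip in N (left out, the last holds). Time passes only in rows, so rows that do not move let the fingers close. It gives the time, the measured TCP pose, the force and the opening at its end, in the units of the state.
- robot.get_obs(): the state, without advancing time (a new reading comes with each control period).
- robot.camera(name): name is "side" or "top"; returns the picture (480x640x3 uint8, red, green, blue); there is no depth.
- robot.camera_model(name): a dict with "fx", "fy", "cx", "cy" (pixels), "k1" (the pictures are not rectified: a ray, as slopes to the right and down, at radius r is drawn at 1 + k1 r^2 times it, then the intrinsics apply), "R" (3x3) and "t" (3): a world point X has camera coordinates R X + t. Camera axes: x right, y down, z forward; pixel columns grow to the right and rows downward; lengths in m; the calibration is good to about 2 mm. A picture is of the moment at which its call begins. camera_model takes no time and is no camera call.
- robot.hand_in(): hands the job in, once; it reports no verdict.
The state is a dict: "time": time; "q": joint angles; "joint_velocities": joint speeds; "joint_torque": joint torques, N m; "position": TCP position; "tool_rot": TCP orientation; "ft_force": force on the tool from outside, world axes, zero at the start; "moment": the same for the moment, N m; "grip_width": finger opening in m.
Only numpy, scipy, OpenCV 4.12 (cv2) and the standard library are available. Lean on these libraries where they do the work, as an engineer would, in place of code of your own. Each camera call takes 0.05 s, during which the arm holds its last target. There are 200 camera calls.

### The job

Lift the yellow lid off the white tub by its black knob and set it down, without dropping it, knob up and flat on the middle of the green mat, and let go of it. Then open the child-proof medicine bottle that stands clamped inside the tub: push its white cap down and, keeping it pushed, turn it counterclockwise (seen from above) about 60 degrees, then lift it off. Finish while still holding the cap in the gripper, upright and still, about 10 cm straight above the bottle; do not put it down or let go, and leave the jar, cup and bottle beyond alone.

Things in the scene. Friction and masses are not known exactly. Their poses are not given: they have to be found in the camera images.
- tub: White open-topped square plastic storage tub, 212 x 212 mm outside, 118 mm high, walls and floor 5 mm, fixed to the table. Origin: centre of its underside, on the table; x and y along its sides, z up. One of tub and mat stands left of the robot, the other right. Turned by up to 0.35 rad.
- lid: Loose square yellow lid, plate 222 x 222 x 5 mm, lying on the tub's rim; a square rim under it, 192 mm outside, 8 mm deep, sits in the tub with 5 mm play. 0.13 to 0.25 kg. Origin: centre of the plate's underside (118 mm above the table when on the tub, 12 mm when the lid lies on the mat); x and y along its sides, z up.
- lid_knob (a point): Middle of the lid's round black knob, the place to grip: 24 mm above the lid's origin. The knob is a cylinder 28 mm across and 26 mm tall (from 11 to 37 mm above the lid's origin), on a thinner stem. z up.
- mat: Green square mat 260 x 260 x 4 mm, fixed to the table, the place for the lid. Origin: centre of its underside, on the table; x and y along its sides.
- bottle: Amber medicine bottle clamped in an 84 mm square grey holder, all fixed inside the tub, hidden by the lid at the start. Body 60 mm across up to 50 mm, a shoulder 42 mm across up to 58 mm, above it a neck 24 mm across. Origin: centre of its underside, 5 mm above the table, within 17 mm of the tub's centre; z up. x: where the locked cap's red stripe points, up to 0.6 rad from the tub's x.
- bottle_mouth (a point): The bottle's mouth with its sprung seal, on the neck's axis, 93 mm above the bottle's origin, where the inner top of the locked cap rests.
- cap: White round ribbed push-and-turn cap, 46 mm across, 26 mm tall, 30 g; a red stripe on its top points along its x. Origin: centre of its lower edge, z up. Locked at the start: lower edge 71 mm above the bottle's origin (76 mm above the table), x along the bottle's x. Locked it cannot lift and turns only 0.1 rad. Fingertips up to 15 mm below its lower edge stay clear of the bottle.
- cap_top (a point): Centre of the cap's flat top, 26 mm above the cap's origin (102 mm above the table at the start). Grip the cap across its sides, in any direction, firmly (30 N or more). Held down, it turns counterclockwise seen from above and is free for a straight lift when turned 0.85 to 1.3 rad (best 1.1) from locked; hard stop at about 1.4. It is off the neck after 25 mm of lift.
- spring (a joint): How far the cap has pushed the sprung seal in the bottle's mouth down, m: 0 at rest, 0.005 at the hard stop. The cap must go down at least 0.003 to turn past its lock (0.004 to 0.005 is right); the spring takes about 6 N to start and 12 N at the stop.
- pill_jar: Loose amber jar, 52 mm across, 85 mm tall, a bystander. Origin: centre of its underside.
- dosing_cup: Loose small blue cup, 48 mm across, 45 mm tall, a bystander. Origin: centre of its underside.
- saline: Loose white bottle with blue cap, 48 mm across, 100 mm tall, a bystander. Origin: centre of its underside.

How it is judged:
On the way, in this order (a step that is already met when the one before it is completed fails the run):
1. the lid lies flat on the middle of the mat, knob up, let go (horizontal distance between lid and mat below 0.06 m and angle between lid's own z axis and vertical below 0.08 rad and height (world z) of lid below 0.02 m and contact force between lid and mat above 0.2 N and contact force between the fingers and lid below 0.1 N and linear speed of lid below 0.02 m/s), for 0.2 s.
2. the cap is pushed down, still locked (value of joint spring above 0.0025 m and z of cap in the frame of bottle below 0.0695 m and angle between the x axis of cap and the x axis of bottle, either way round below 0.3 rad), for 0.02 s.
3. the pushed cap is turned free on the neck (angle between the x axis of cap and the x axis of bottle, either way round above 0.7 rad and z of cap in the frame of bottle below 0.076 m and horizontal distance between cap and bottle below 0.006 m), for 0.02 s.
At the end, for the whole second after the job is handed in: The lid lies flat (within 0.08 rad) and released on the mat, its centre within 60 mm of the mat's; the cap is held by the fingers (over 1 N), still and upright (within 0.3 rad), its lower edge 50 to 200 mm above the bottle's mouth and within 40 mm of its axis, touching neither bottle nor tub (horizontal distance between lid and mat below 0.06 m and angle between lid's own z axis and vertical below 0.08 rad and height (world z) of lid below 0.02 m and contact force between lid and mat above 0.2 N and contact force between the fingers and lid below 0.1 N and z of cap in the frame of bottle_mouth between 0.05 and 0.2 m and horizontal distance between cap and bottle below 0.04 m and angle between cap's own z axis and vertical below 0.3 rad and linear speed of cap below 0.03 m/s and contact force between the fingers and cap above 1 N and contact force between cap and bottle below 0.05 N and contact force between cap and tub below 0.05 N); the arm keeps its last pose, push and grip.
It fails at once if the amber jar is knocked about (moved over 30 mm or tipped) (distance of pill_jar from where it was at the start of the episode above 0.03 m or angle between pill_jar's own z axis and vertical above 0.35 rad).
It fails at once if the blue cup is knocked about (moved over 30 mm or tipped) (distance of dosing_cup from where it was at the start of the episode above 0.03 m or angle between dosing_cup's own z axis and vertical above 0.35 rad).
It fails at once if the white bottle is knocked about (moved over 30 mm or tipped) (distance of saline from where it was at the start of the episode above 0.03 m or angle between saline's own z axis and vertical above 0.35 rad).
It fails at once if the lid is dropped (contact force between the fingers and lid below 0.02 N and linear speed of lid above 0.4 m/s and height (world z) of lid above 0.025 m).
It also fails if it takes over 61 s, if anything falls off the work surface, if the arm or the gripper's body presses on something with over 40 N, if the wrist force passes 120 N, or if a joint passes its speed limit or range.

## Working session

There is one attempt and no reset: what is moved stays moved. The work goes in short steps, Python scripts to look and compute and a tool call to move; the robot and the scene stay as the last step left them, time stands still between calls to the robot, and variables do not carry over. Pictures are saved under pics/ and viewed, on a budget of 10 in all, crops included, one or two more only if the job needs it, and the job is handed in when it is done.

Besides the shell and the picture viewer there is one more tool, called after "Request:" as a command line: name --argument value ..., lists and objects as JSON in quotes. carry_out: Moves the arm, as the interface text tells. Its arguments: {"type":"object","properties":{"commands":{"type":"array"},"force":{"type":"number"}},"required":["commands"]}

```bash
mkdir -p pics; ls; python3 - <<'E'
from rig import robot
import cv2,numpy as np
o=robot.get_obs();print(o)
for n in("side","top"):
    cv2.imwrite(f"pics/{n}0.png",robot.camera(n)[:,:,::-1])
    m=robot.camera_model(n);print(n,m)
a=cv2.imread("pics/side0.png");b=cv2.imread("pics/top0.png")
E
```

```text
pics
{'time': 0.0, 'q': array([-1.37346638e+00,  5.28481830e-01,  1.43392237e+00, -1.75553910e-05,
        1.18138342e+00, -1.78515656e-01]), 'joint_velocities': array([-0.00122934,  0.00067406,  0.001563  , -0.00065081,  0.00046219,
        0.00137394]), 'joint_torque': array([-1.42304165e-03, -4.40052652e+01, -1.76592851e+01,  6.31666020e-02,
        5.82707429e-02, -1.49107168e-04]), 'position': array([ 0.22927767, -0.58062805,  0.22155563]), 'tool_rot': array([-0.69464385, -0.13287894,  0.69466993, -0.13132704]), 'ft_force': array([ 0.51530982,  0.422829  , -0.27979323]), 'moment': array([0.04418476, 0.0125695 , 0.02523708]), 'grip_width': 0.08697013949974979}
side {'fx': 499.6500164764576, 'fy': 499.6500164764576, 'cx': 317.5031400136511, 'cy': 233.91195036298515, 'k1': -0.05266426699556152, 'R': array([[-0.99338818, -0.11256886,  0.02254255],
       [-0.07735268,  0.5112021 , -0.85597253],
       [ 0.08483205, -0.85205673, -0.51652963]]), 't': array([0.64153714, 0.15515063, 0.88659487])}
top {'fx': 524.0642487915909, 'fy': 524.0642487915909, 'cx': 321.14821684281225, 'cy': 233.56766078646766, 'k1': -0.15418855937979103, 'R': array([[ 1.86011960e-02, -9.99826941e-01, -2.90580638e-04],
       [-9.86027877e-01, -1.82963519e-02, -1.65572552e-01],
       [ 1.65538582e-01,  3.36636810e-03, -9.86197569e-01]]), 't': array([-8.86456036e-04,  6.37659589e-01,  9.80101783e-01])}
```

View pics/top0.png

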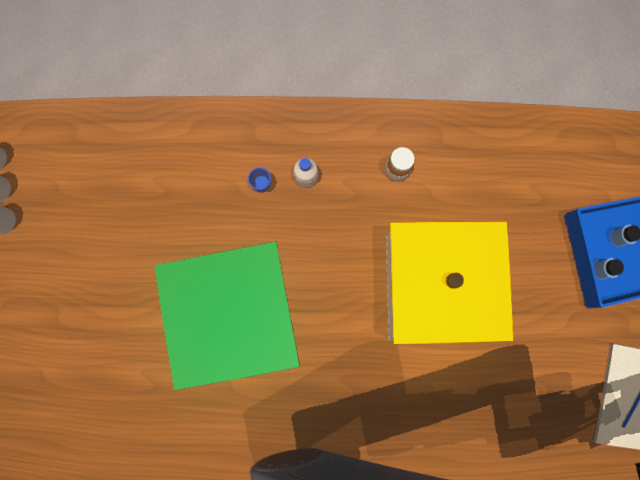

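View pics/side0.png

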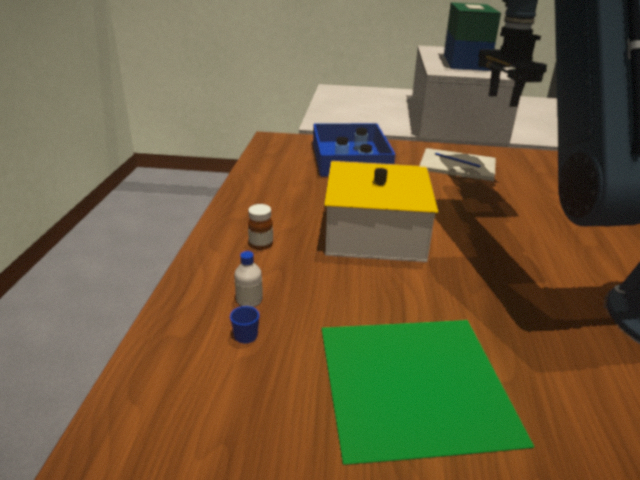

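Top view: the yellow lid is at right (knob ~(455,280)) and the green mat at left (~(227,315)), with the bystanders above them (rows 150–190). The side view agrees. Next I measure the lid, knob and mat.

```bash
cat > h.py <<'E'
import cv2,numpy as np
from rig import robot
from scipy.spatial.transform import Rotation as Rt
def ray(n,uv):
    m=robot.camera_model(n);K=np.array([[m['fx'],0,m['cx']],[0,m['fy'],m['cy']],[0,0,1]])
    p=cv2.undistortPoints(np.array(uv,float).reshape(-1,1,2),K,np.array([m['k1'],0,0,0.]))[:,0]
    d=np.c_[p,np.ones(len(p))]@m['R']; return -m['R'].T@m['t'],d
def plane(n,uv,z):
    c,d=ray(n,uv); return c+d*((z-c[2])/d[:,2])[:,None]
def two(uv1,uv2):
    c1,d1=ray("top",[uv1]);c2,d2=ray("side",[uv2]);d1,d2=d1[0],d2[0]
    s=np.linalg.lstsq(np.c_[d1,-d2],c2-c1,rcond=None)[0]
    a,b=c1+s[0]*d1,c2+s[1]*d2; return (a+b)/2,np.linalg.norm(a-b)
def proj(n,X):
    m=robot.camera_model(n);K=np.array([[m['fx'],0,m['cx']],[0,m['fy'],m['cy']],[0,0,1]])
    return cv2.projectPoints(np.array(X,float).reshape(-1,1,3),cv2.Rodrigues(m['R'])[0],m['t'],K,np.array([m['k1'],0,0,0.]))[0][:,0]
def mask(img,lo,hi): return cv2.inRange(cv2.cvtColor(img,cv2.COLOR_BGR2HSV),lo,hi)
def big(m):
    c=max(cv2.findContours(m,cv2.RETR_EXTERNAL,cv2.CHAIN_APPROX_NONE)[0],key=cv2.contourArea);return c
def quad(n,c,z):
    h=cv2.convexHull(c); w=plane(n,h[:,0],z)[:,:2]
    r=cv2.minAreaRect((w*1000).astype(np.float32)); return r
def tool():
    o=robot.get_obs();R=Rt.from_quat(o['tool_rot']).as_matrix()
    print('t',round(o['time'],2),'pos',(o['position']*1000).round(1),'grip',round(o['grip_width']*1000,1),'F',o['ft_force'].round(1));print('R',R.round(3).tolist(),'q',o['q'].round(2));return o,R
def shift(target,o,R):
    return (R.T@(np.array(target)-o['position'])*1000).round(1)
E
python3 - <<'E'
from h import *
t=cv2.imread("pics/top0.png");s=cv2.imread("pics/side0.png")
Y=((22,120,80),(35,255,255));G=((45,100,60),(85,255,255))
print('lid top',quad("top",big(mask(t,*Y)),.123),'side',quad("side",big(mask(s,*Y)),.123))
print('mat top',quad("top",big(mask(t,*G)),.004),'side',quad("side",big(mask(s,*G)),.004))
def knob(img,n):
    m=mask(img,(0,0,0),(180,255,90)); l=np.zeros_like(m);cv2.fillPoly(l,[cv2.convexHull(big(mask(img,*Y)))],255)
    c=big(m&cv2.erode(l,np.ones((7,7))));return cv2.minEnclosingCircle(c)
k=knob(t,"top");print(k,plane("top",[k[0]],.145))
k2=knob(s,"side");print(k2,two(k[0],k2[0]))
o,R=tool()
E
```

```text
lid top ((542.055419921875, -229.3782958984375), (221.7317657470703, 222.3685760498047), 1.574361801147461) side ((541.3638305664062, -222.526611328125), (221.05062866210938, 231.44952392578125), 1.5638501644134521)
mat top ((474.32867431640625, 203.9088592529297), (258.90838623046875, 258.7751159667969), 12.302400588989258) side ((474.4400329589844, 207.12091064453125), (257.659912109375, 258.7834167480469), 12.292337417602539)
((451.0, 280.5), 5.590270042419434) [[ 0.54145114 -0.22287235  0.145     ]]
((379.90496826171875, 176.2603302001953), 8.335667610168457) (array([ 0.54193756, -0.22404046,  0.14034364]), np.float64(0.00022019818538153397))
t 0.1 pos [ 229.3 -580.7  221.7] grip 87.2 F [0.1 0.4 1.4]
R [[-0.0, 0.367, -0.93], [0.002, -0.93, -0.367], [-1.0, -0.002, -0.0]] q [-1.37  0.53  1.43  0.    1.18 -0.18]
```

Request:
carry_out --commands '[[[1, 0, -18, -35, 0], [1, 0, -18, -35, 0], [1, 0, -18, -35, 0], [1, 0, -18, -35, 0], [1, 0, -18, -35, 0], [1, 0, -18, -35, 0], [1, 0, -18, -35, 0], [1, 0, -18, -35, 0]]]' --force 40

```text
time: 0.77
position: [0.4384, -0.3432, 0.2169]
tool_rot: [-0.694, -0.127, 0.697, -0.125]
ft_force: [0.3, -0.3, -0.5]
grip_width: 0.0871
```

```bash
python3 -c "
from h import *
o,R=tool();print(shift([.5417,-.2285,.19],o,R))"
```

```text
t 0.77 pos [ 438.4 -343.2  216.9] grip 87.1 F [ 0.3 -0.3 -0.5]
R [[-0.005, 0.351, -0.936], [0.001, -0.936, -0.351], [-1.0, -0.003, 0.004]] q [-0.86  0.44  1.61 -0.    1.09  0.35]
[  26.6  -71.  -137.1]
```

Request:
carry_out --commands '[[[1, 6, -17.5, -34, 0], [1, 6, -17.5, -34, 0], [1, 6, -17.5, -34, 0], [1, 6, -15, -29, 0], [1, 0, 0, 0, 0], [1, 0, 0, 0, 0]]]'

```text
time: 1.27
position: [0.5447, -0.2195, 0.1899]
tool_rot: [-0.694, -0.132, 0.697, -0.128]
ft_force: [0.1, -0.4, -0.3]
grip_width: 0.0871
```

```bash
python3 - <<'E'
from h import *
o,R=tool();print(shift([.5417,-.2285,.1285],o,R))
t=robot.camera("top")[:,:,::-1].copy();s=robot.camera("side")[:,:,::-1].copy()
for n,i in(("top",t),("side",s)):
    p=proj(n,[o['position'],[.5417,-.2285,.155]]).round(1);print(n,p.tolist())
a=cv2.resize(t[200:360,370:530],(400,400),interpolation=2);b=cv2.resize(s[90:250,300:460],(400,400),interpolation=2)
cv2.imwrite("pics/a.png",np.hstack([a,b]))
E
```

```text
t 1.27 pos [ 544.7 -219.5  189.9] grip 87.1 F [ 0.1 -0.4 -0.3]
R [[-0.005, 0.36, -0.933], [0.005, -0.933, -0.36], [-1.0, -0.006, 0.003]] q [-0.57  0.52  1.56  0.    1.07  0.63]
[61.3  7.7  5.8]
top [[455.4, 276.5], [455.5, 280.0]]
side [[380.7, 155.0], [380.7, 169.0]]
```

View pics/a.png

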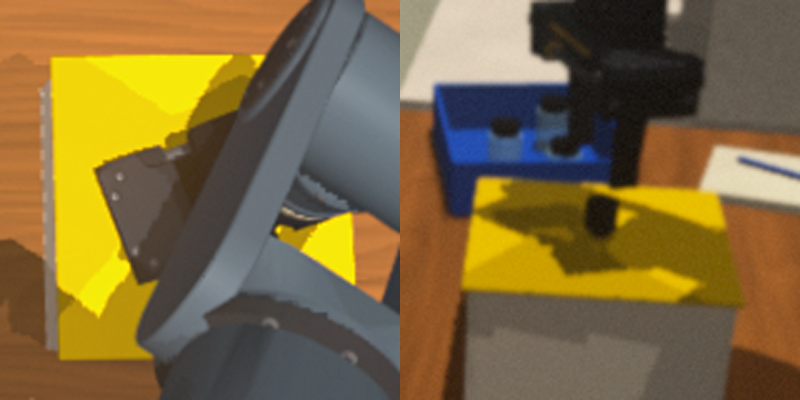

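The knob (crop-right (600,210)) sits under and between the fingers and matches my projection. Correct ~10 mm, descend and grip.

Request:
carry_out --commands '[[[1, 10, 4, 3, 0], [1, 20, 3, 2, 0], [1, 20, 1, 1, 0], [1, 10, 0, 0, 0], [1, 1, 0, 0, 0], [1, 0, 0, 0, 0]]]'

```text
time: 1.87
position: [0.5368, -0.2398, 0.1269]
tool_rot: [-0.695, -0.125, 0.697, -0.124]
ft_force: [0.9, 0.7, -0.5]
grip_width: 0.087
```

```bash
python3 -c "
from h import *
o,R=tool();print(shift([.5417,-.2285,.1285],o,R))"
```

```text
t 1.87 pos [ 536.8 -239.8  126.9] grip 87.0 F [ 0.9  0.7 -0.5]
R [[-0.004, 0.347, -0.938], [0.001, -0.938, -0.347], [-1.0, -0.002, 0.003]] q [-0.61  0.6   1.61 -0.    0.93  0.61]
[-1.6 -8.9 -8.6]
```

Request:
carry_out --commands '[[[1, -0.5, -4, -4, 0], [1, -0.5, -3, -3, 0], [1, 0, 0, 0, 0], [1, 0, 0, 0, 0]]]'

```text
time: 2.2
position: [0.5417, -0.2322, 0.1301]
tool_rot: [-0.696, -0.124, 0.696, -0.124]
ft_force: [-0.8, 0.4, 0.1]
grip_width: 0.0871
```

```bash
python3 -c "
from h import *
o,R=tool();print(shift([.5417,-.2285,.1285],o,R))"
```

```text
t 2.2 pos [ 541.7 -232.2  130.1] grip 87.1 F [-0.8  0.4  0.1]
R [[-0.001, 0.345, -0.939], [-0.001, -0.939, -0.345], [-1.0, 0.001, 0.001]] q [-0.59  0.6   1.61 -0.    0.94  0.63]
[ 1.6 -3.5 -1.3]
```

Request:
carry_out --commands '[[[1, 1, -2.5, -1, 0], [0, 0, 0, 0, 0], [0, 0, 0, 0, 0], [0, 0, 0, 0, 0], [0, 0, 0, 0, 0], [0, 0, 0, 0, 0], [0, 0, 0, 0, 0], [0, 0, 0, 0, 0]]]' --force 45

```text
time: 2.87
position: [0.5433, -0.2287, 0.1311]
tool_rot: [0.697, 0.123, -0.695, 0.126]
ft_force: [0.5, -0.4, -0.0]
grip_width: 0.0484
```

Request:
carry_out --commands '[[[0, 0, 0, 0, 0], [0, 0, 0, 0, 0]]]'

```text
time: 3.03
position: [0.5432, -0.2288, 0.131]
tool_rot: [0.697, 0.123, -0.695, 0.126]
ft_force: [0.6, 0.0, -0.3]
grip_width: 0.0349
```

Request:
carry_out --commands '[[[0, 0, 0, 0, 0], [0, 0, 0, 0, 0], [0, 0, 0, 0, 0], [0, 0, 0, 0, 0]]]'

```text
time: 3.37
position: [0.543, -0.2286, 0.1309]
tool_rot: [0.697, 0.124, -0.695, 0.125]
ft_force: [0.1, -0.3, 0.0]
grip_width: 0.0269
```

Request:
carry_out --commands '[[[0, -4, 0, 0, 0], [0, -8, 0, 0, 0], [0, -12, 0, 0, 0], [0, -16, 0, 0, 0], [0, -20, 0, 0, 0], [0, -20, 0, 0, 0], [0, -15, 0, 0, 0], [0, -5, 0, 0, 0]]]'

```text
time: 4.03
position: [0.5396, -0.2266, 0.2333]
tool_rot: [-0.694, -0.126, 0.699, -0.123]
ft_force: [0.6, -0.2, -2.6]
grip_width: 0.0268
```

```bash
python3 -c "
from h import *
o,R=tool();print(shift([.474,.206,.22],o,R))"
```

```text
t 4.03 pos [ 539.6 -226.6  233.3] grip 26.8 F [ 0.6 -0.2 -2.6]
R [[-0.008, 0.346, -0.938], [0.004, -0.938, -0.346], [-1.0, -0.006, 0.006]] q [-0.59  0.47  1.52 -0.    1.17  0.63]
[  15.4 -428.4  -88.5]
```

Lid lifted (−2.6 N). Carry it to the mat.

Request:
carry_out --commands '[[[0, 0, -12, -2.5, 0], [0, 0, -24, -5, 0], [0, 0, -34, -7, 0], [0, 0, -36, -7.5, 0], [0, 0, -36, -7.5, 0], [0, 0, -36, -7.5, 0], [0, 0, -36, -7.5, 0], [0, 0, -36, -7.5, 0]]]'

```text
time: 4.7
position: [0.4979, 0.0323, 0.2303]
tool_rot: [-0.693, -0.121, 0.7, -0.118]
ft_force: [0.9, 0.8, -2.2]
grip_width: 0.0271
```

```bash
python3 -c "
from h import *
o,R=tool();print(shift([.474,.206,.20],o,R))"
```

```text
t 4.7 pos [497.9  32.3 230.3] grip 27.1 F [ 0.9  0.8 -2.2]
R [[-0.01, 0.333, -0.943], [0.002, -0.943, -0.333], [-1.0, -0.005, 0.009]] q [-0.16  0.35  1.73  0.    1.07  1.07]
[  30.8 -171.6  -35.6]
```

Request:
carry_out --commands '[[[0, 5, -36, -7.5, 0], [0, 5, -36, -7.5, 0], [0, 5, -34, -7, 0], [0, 5, -26, -5, 0], [0, 5, -16, -3, 0], [0, 3, -6, -1, 0], [0, 0, 0, 0, 0], [0, 0, 0, 0, 0]]]'

```text
time: 5.37
position: [0.4583, 0.2058, 0.1959]
tool_rot: [-0.687, -0.127, 0.706, -0.121]
ft_force: [0.1, -0.1, -1.8]
grip_width: 0.0271
```

```bash
python3 - <<'E'
from h import *
o,R=tool();print(shift([.474,.206,.04],o,R))
for n in("top","side"):
    i=robot.camera(n)[:,:,::-1].copy();cv2.imwrite(f"pics/{n}1.png",i)
a=cv2.imread("pics/side1.png");cv2.imwrite("pics/s1c.png",a[130:,200:600])
E
```

```text
t 5.37 pos [458.3 205.8 195.9] grip 27.1 F [ 0.1 -0.1 -1.8]
R [[-0.028, 0.344, -0.939], [0.004, -0.939, -0.344], [-1.0, -0.013, 0.025]] q [0.19 0.41 1.75 0.01 1.01 1.41]
[155.4   7.3 -18.8]
```

View pics/s1c.png

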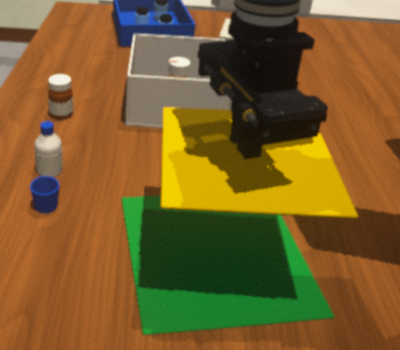

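The lid is held level above the mat with the opened tub behind it. Lower it.

Request:
carry_out --commands '[[[0, 15, 2, -4, 0], [0, 28, 2, -5, 0], [0, 30, 2, -4, 0], [0, 30, 1, -3, 0], [0, 25, 0, -2, 0], [0, 14, 0, -1, 0], [0, 4, 0, 0, 0], [0, 0, 0, 0, 0]]]'

```text
time: 6.13
position: [0.489, 0.1956, 0.0491]
tool_rot: [-0.695, -0.119, 0.7, -0.115]
ft_force: [0.2, 0.3, -2.0]
grip_width: 0.0268
```

```bash
python3 -c "
from h import *
o,R=tool();print(shift([.474,.206,.0255],o,R))"
```

```text
t 6.13 pos [489.  195.6  49.1] grip 26.8 F [ 0.2  0.3 -2. ]
R [[-0.009, 0.326, -0.945], [0.005, -0.945, -0.326], [-1.0, -0.008, 0.007]] q [0.16 0.67 1.81 0.01 0.67 1.39]
[ 23.8 -14.5  10.6]
```

Request:
carry_out --commands '[[[0, 6, -4, 3, 0], [0, 6, -3, 2, 0], [0, 5, 0, 0, 0], [0, 2, 0, 0, 0], [0, 0, 0, 0, 0], [0, 0, 0, 0, 0]]]'

```text
time: 6.63
position: [0.4848, 0.2001, 0.0326]
tool_rot: [0.698, 0.118, -0.697, 0.114]
ft_force: [-0.4, -0.4, -1.8]
grip_width: 0.027
```

```bash
python3 -c "
from h import *
o,R=tool();print(shift([.474,.206,.0255],o,R))"
```

```text
t 6.63 pos [484.8 200.1  32.6] grip 27.0 F [-0.4 -0.4 -1.8]
R [[-0.001, 0.324, -0.946], [0.006, -0.946, -0.324], [-1.0, -0.006, -0.001]] q [0.17 0.7  1.83 0.01 0.62 1.41]
[ 7.2 -9.   8.3]
```

Request:
carry_out --commands '[[[0, 3, -3, 3, 0], [0, 2, -2, 2, 0], [0, 2, 0, 0, 0], [0, 1, 0, 0, 0], [0, 0.5, 0, 0, 0], [0, 0, 0, 0, 0]]]'

```text
time: 7.13
position: [0.4787, 0.2043, 0.0251]
tool_rot: [0.699, 0.119, -0.696, 0.115]
ft_force: [-0.5, -0.6, 0.3]
grip_width: 0.027
```

```bash
python3 -c "
from h import *
o,R=tool();print(shift([.474,.206,.0255],o,R))"
```

```text
t 7.13 pos [478.7 204.3  25.1] grip 27.0 F [-0.5 -0.6  0.3]
R [[0.003, 0.326, -0.946], [0.006, -0.945, -0.326], [-1.0, -0.005, -0.005]] q [0.18 0.71 1.84 0.01 0.59 1.42]
[-0.4 -3.1  3.9]
```

Weight is off the gripper, so the lid is on the mat. Release and rise.

Request:
carry_out --commands '[[[1, 0, 0, 0, 0], [1, 0, 0, 0, 0], [1, 0, 0, 0, 0], [1, 0, 0, 0, 0], [1, 0, 0, 0, 0], [1, 0, 0, 0, 0], [1, 0, 0, 0, 0], [1, 0, 0, 0, 0]]]'

```text
time: 7.8
position: [0.4802, 0.2044, 0.0258]
tool_rot: [0.7, 0.119, -0.695, 0.114]
ft_force: [-0.3, 0.1, 0.6]
grip_width: 0.0727
```

Request:
carry_out --commands '[[[1, -10, 0, 0, 0], [1, -25, 0, 0, 0], [1, -35, 0, 0, 0], [1, -35, 0, 0, 0], [1, -35, 0, 0, 0], [1, -35, 0, 0, 0], [1, -20, 0, 0, 0], [1, 0, 0, 0, 0]]]'

```text
time: 8.47
position: [0.4774, 0.2025, 0.2322]
tool_rot: [0.698, 0.118, -0.697, 0.114]
ft_force: [1.4, 0.4, 0.4]
grip_width: 0.0871
```

```bash
python3 - <<'E'
from h import *
o,R=tool()
for n in("top","side"): cv2.imwrite(f"pics/{n}2.png",robot.camera(n)[:,:,::-1])
t=cv2.imread("pics/top2.png");s=cv2.imread("pics/side2.png")
print('lid side',quad("side",big(mask(s,(22,120,80),(35,255,255))),.017))
a=cv2.resize(t[200:360,370:530],(400,400),interpolation=2)
b=cv2.resize(s[140:260,310:450],(400,343),interpolation=2);b=np.vstack([b,np.zeros((57,400,3),np.uint8)])
cv2.imwrite("pics/b2.png",np.hstack([a,b]))
E
```

```text
t 8.47 pos [477.4 202.5 232.2] grip 87.1 F [1.4 0.4 0.4]
R [[0.001, 0.324, -0.946], [0.006, -0.946, -0.324], [-1.0, -0.006, -0.003]] q [0.18 0.37 1.69 0.01 1.08 1.42]
lid side ((476.5650634765625, 203.29086303710938), (230.91159057617188, 227.93663024902344), 89.97454071044922)
```

View pics/b2.png

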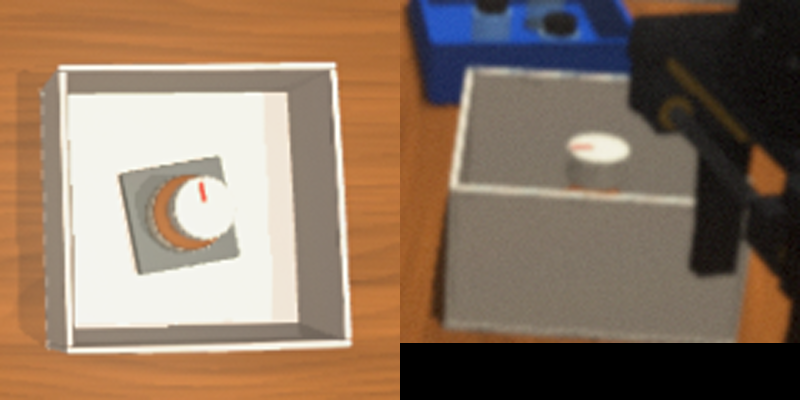

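The lid lies on the mat at (477,203), released. The top crop shows the white cap at pixel ~(452,283) with its stripe pointing up-left; in the side view its top is at ~(379,192). Compute the cap position.

```bash
python3 - <<'E'
from h import *
print(plane("top",[(452,283.2)],.102),plane("side",[(379.3,192.2)],.102),two((452,283.2),(379.3,192.2)))
print('stripe',np.diff(plane("top",[(452,283.2),(450.4,273)],.102),axis=0))
o,R=tool();print(shift([.5345,-.225,.19],o,R))
E
```

```text
[[ 0.53989383 -0.2353829   0.102     ]] [[ 0.54007331 -0.22635498  0.102     ]] (array([ 0.53999131, -0.23659155,  0.09705602]), np.float64(0.0005531977049242729))
stripe [[0.01908991 0.00274454 0.        ]]
t 8.57 pos [475.4 202.  228.6] grip 87.1 F [-0.  -0.6 -1.2]
R [[-0.005, 0.324, -0.946], [0.005, -0.946, -0.324], [-1.0, -0.007, 0.003]] q [0.18 0.38 1.69 0.01 1.08 1.42]
[ 36.  423.4  82.4]
```

```bash
python3 - <<'E'
from h import *
t=cv2.imread("pics/top2.png")
g=cv2.resize(cv2.cvtColor(t,6)[255:312,425:482],None,fx=6,fy=6,interpolation=2)
c=cv2.HoughCircles(g,cv2.HOUGH_GRADIENT,1,20,param1=80,param2=12,minRadius=65,maxRadius=85)[0][:3]
for x,y,r in c:
    u=((x+.5)/6-.5+425,(y+.5)/6-.5+255);print(u,r/6,plane("top",[u],.102))
# rim of the tub, inner floor excluded: side view cap top (bright, inside box)
s=cv2.imread("pics/side2.png")
m=mask(s[180:205,360:395],(0,0,165),(180,90,255));M=cv2.fitEllipse(big(m));u=(M[0][0]+360,M[0][1]+180);print(M,u,plane("side",[u],.102))
E
```

```text
(np.float32(452.33334), np.float32(282.16666)) 12.900001 [[ 0.54183454 -0.2360484   0.102     ]]
((19.17656707763672, 11.264662742614746), (9.972777366638184, 21.432064056396484), 94.98392486572266) (379.1765670776367, 191.26466274261475) [[ 0.54036868 -0.23089608  0.102     ]]
```

Request:
carry_out --commands '[[[1, 0, 12, 2.3, 0], [1, 0, 24, 4.6, 0], [1, 0, 35, 7, 0], [1, 0, 37, 7.2, 0], [1, 0, 37, 7.2, 0], [1, 0, 37, 7.2, 0], [1, 0, 37, 7.2, 0], [1, 0, 37, 7.2, 0]]]'

```text
time: 9.23
position: [0.5007, -0.0633, 0.2122]
tool_rot: [-0.684, -0.127, 0.709, -0.116]
ft_force: [0.3, -0.1, -0.1]
grip_width: 0.0869
```

```bash
python3 -c "
from h import *
o,R=tool();print(shift([.541,-.2345,.17],o,R))"
```

```text
t 9.23 pos [500.7 -63.3 212.2] grip 86.9 F [ 0.3 -0.1 -0.1]
R [[-0.037, 0.338, -0.941], [0.01, -0.941, -0.338], [-0.999, -0.022, 0.032]] q [-0.35  0.4   1.71 -0.    1.07  0.88]
[ 39.  175.6  18.7]
```

Request:
carry_out --commands '[[[1, 5, 36, 4, 0], [1, 5, 36, 4, 0], [1, 5, 32, 3, 0], [1, 5, 24, 2, 0], [1, 5, 12, 1, 0], [1, 5, 4, 0, 0], [1, 2, 0, 0, 0], [1, 0, 0, 0, 0]]]'

```text
time: 9.9
position: [0.5229, -0.2191, 0.1591]
tool_rot: [-0.676, -0.129, 0.718, -0.105]
ft_force: [0.3, 0.2, -0.0]
grip_width: 0.0874
```

```bash
python3 -c "
from h import *
o,R=tool();print(shift([.541,-.2345,.15],o,R))"
```

```text
t 9.9 pos [ 522.9 -219.1  159.1] grip 87.4 F [ 0.3  0.2 -0. ]
R [[-0.065, 0.324, -0.944], [0.023, -0.945, -0.326], [-0.998, -0.043, 0.054]] q [-0.58  0.56  1.59 -0.02  1.06  0.66]
[  7.5  20.8 -12.6]
```

Request:
carry_out --commands '[[[1, 0, 6, -4, 0], [1, 0, 4, -3, 0], [1, 0, 0, 0, 0], [1, 0, 0, 0, 0]]]'

```text
time: 10.23
position: [0.5325, -0.2212, 0.1581]
tool_rot: [-0.674, -0.132, 0.719, -0.106]
ft_force: [-1.2, 0.2, -0.1]
grip_width: 0.087
```

```bash
python3 -c "
from h import *
o,R=tool();print(shift([.541,-.2345,.15],o,R))"
```

```text
t 10.23 pos [ 532.5 -221.2  158.1] grip 87.0 F [-1.2  0.2 -0.1]
R [[-0.068, 0.33, -0.942], [0.026, -0.943, -0.332], [-0.997, -0.047, 0.056]] q [-0.58  0.57  1.56 -0.02  1.08  0.66]
[ 7.1 15.7 -4. ]
```

The tool is tilted about 4°. I'll see whether slow up/down motion restores it.

Request:
carry_out --commands '[[[1, -8, 3, -1, 0], [1, -8, 3, 0, 0], [1, -8, 2, 0, 0], [1, -8, 0, 0, 0], [1, -8, 0, 0, 0], [1, -8, 0, 0, 0], [1, -8, 0, 0, 0], [1, -8, 0, 0, 0]]]'

```text
time: 10.9
position: [0.5418, -0.2291, 0.2298]
tool_rot: [-0.675, -0.132, 0.718, -0.107]
ft_force: [0.1, 0.3, -0.3]
grip_width: 0.0869
```

```bash
python3 -c "
from h import *
o,R=tool();print(shift([.541,-.2345,.15],o,R),o['q'][[1,2,4]].sum()-np.pi)"
```

```text
t 10.9 pos [ 541.8 -229.1  229.8] grip 86.9 F [ 0.1  0.3 -0.3]
R [[-0.066, 0.332, -0.941], [0.025, -0.942, -0.335], [-0.997, -0.045, 0.054]] q [-0.58  0.5   1.47 -0.02  1.25  0.65]
[79.6  8.5 -1.8] 0.0691040957924125
```

Request:
carry_out --commands '[[[1, 30, 0, 0, 0], [1, 30, 0, 0, 0], [1, 15, 0, 0, 0], [1, 0, 0, 0, 0], [1, 0, 0, 0, 0]]]'

```text
time: 11.32
position: [0.5415, -0.2303, 0.161]
tool_rot: [-0.679, -0.129, 0.714, -0.111]
ft_force: [0.3, 0.2, -0.3]
grip_width: 0.0872
```

```bash
python3 -c "
from h import *
o,R=tool();print(shift([.541,-.2345,.15],o,R),o['q'][[1,2,4]].sum()-np.pi)"
```

```text
t 11.32 pos [ 541.5 -230.3  161. ] grip 87.2 F [ 0.3  0.2 -0.3]
R [[-0.054, 0.333, -0.941], [0.016, -0.942, -0.334], [-0.998, -0.033, 0.045]] q [-0.58  0.58  1.54 -0.02  1.08  0.66]
[11.   4.1  1.4] 0.05396611838106313
```

Fast down reduces the tilt and slow up leaves it unchanged, so repeat that cycle.

Request:
carry_out --commands '[[[1, -13, 1, 0, 0], [1, -13, 1, 0, 0], [1, -13, 1, 0, 0], [1, -13, 0, 0, 0], [1, -13, 0, 0, 0], [1, -13, 0, 0, 0], [1, -13, 0, 0, 0], [1, -13, 0, 0, 0]]]'

```text
time: 11.98
position: [0.5493, -0.2357, 0.277]
tool_rot: [-0.68, -0.128, 0.713, -0.112]
ft_force: [-0.9, 0.1, -0.3]
grip_width: 0.0871
```

Request:
carry_out --commands '[[[1, 41, 0, 0, 0], [1, 41, 0, 0, 0], [1, 30, 0, 0, 0], [1, 0, 0, 0, 0], [1, 0, 0, 0, 0]]]'

```text
time: 12.4
position: [0.5541, -0.2404, 0.1794]
tool_rot: [-0.689, -0.12, 0.705, -0.12]
ft_force: [0.3, -0.9, -0.2]
grip_width: 0.0869
```

```bash
python3 -c "
from h import *
o,R=tool();print(shift([.541,-.2345,.15],o,R),o['q'][[1,2,4]].sum()-np.pi)"
```

```text
t 12.4 pos [ 554.1 -240.4  179.4] grip 86.9 F [ 0.3 -0.9 -0.2]
R [[-0.023, 0.334, -0.942], [-0.004, -0.943, -0.334], [-1.0, -0.004, 0.023]] q [-0.59  0.56  1.51 -0.02  1.09  0.65]
[29.7 -9.8  9.7] 0.017140839197261393
```

Request:
carry_out --commands '[[[1, 5, -3, 3, 0], [1, 20, -2, 2, 0], [1, 22, -1, 1, 0], [1, 12, 0, 0, 0], [1, 0, 0, 0, 0], [1, 0, 0, 0, 0]]]'

```text
time: 12.9
position: [0.5522, -0.2416, 0.1321]
tool_rot: [-0.695, -0.114, 0.699, -0.125]
ft_force: [-0.4, -0.1, -0.3]
grip_width: 0.0871
```

```bash
python3 - <<'E'
from h import *
o,R=tool();print(shift([.541,-.2345,.07],o,R),o['q'][[1,2,4]].sum()-np.pi)
s=robot.camera("side")[:,:,::-1].copy();t=robot.camera("top")[:,:,::-1].copy()
a=cv2.resize(t[200:360,370:530],(400,400),interpolation=2);b=cv2.resize(s[110:250,310:450],(400,400),interpolation=2)
cv2.imwrite("pics/c.png",np.hstack([a,b]))
print(proj("side",[o['position']]))
E
```

```text
t 12.9 pos [ 552.2 -241.6  132.1] grip 87.1 F [-0.4 -0.1 -0.3]
R [[-0.004, 0.334, -0.942], [-0.017, -0.942, -0.334], [-1.0, 0.014, 0.009]] q [-0.59  0.61  1.57 -0.02  0.95  0.65]
[ 62.  -11.3   7.7] -0.006111462677459212
[[374.86802143 176.0790945 ]]
```

View pics/c.png

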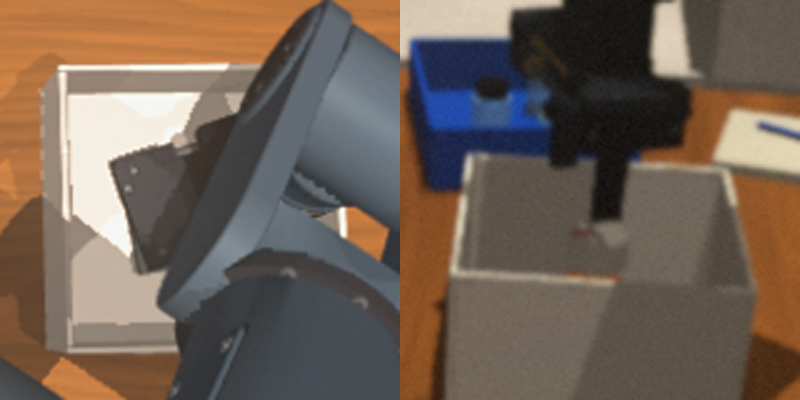

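Request:
carry_out --commands '[[[1, 0, -5, 4, 0], [1, 0, -4, 3, 0], [1, 0, 0, 0, 0], [1, 0, 0, 0, 0]]]'

```text
time: 13.33
position: [0.5438, -0.2361, 0.1366]
tool_rot: [-0.697, -0.112, 0.697, -0.127]
ft_force: [0.2, 0.1, 0.2]
grip_width: 0.087
```

```bash
python3 -c "
from h import *
o,R=tool();print(shift([.541,-.2345,.07],o,R),o['q'][[1,2,4]].sum()-np.pi)"
```

```text
t 13.33 pos [ 543.8 -236.1  136.6] grip 87.0 F [0.2 0.1 0.2]
R [[0.003, 0.334, -0.942], [-0.021, -0.942, -0.334], [-1.0, 0.021, 0.004]] q [-0.59  0.59  1.6  -0.02  0.93  0.65]
[66.5 -3.8  1.9] -0.014234920155864028
```

Request:
carry_out --commands '[[[1, 8, -1, 0.5, 0], [1, 10, -1, 0.5, 0], [1, 10, -1, 0, 0], [1, 10, 0, 0, 0], [1, 10, 0, 0, 0], [1, 8, 0, 0, 0], [1, 4, 0, 0, 0], [1, 0, 0, 0, 0]]]'

```text
time: 14.0
position: [0.5412, -0.2342, 0.0687]
tool_rot: [-0.696, -0.113, 0.698, -0.127]
ft_force: [-0.3, -0.2, -0.2]
grip_width: 0.087
```

```bash
python3 -c "
from h import *
o,R=tool();print(shift([.541,-.2345,.07],o,R),o['q'][[1,2,4]].sum()-np.pi)"
```

```text
t 14.0 pos [ 541.2 -234.2   68.7] grip 87.0 F [-0.3 -0.2 -0.2]
R [[0.001, 0.334, -0.942], [-0.02, -0.942, -0.334], [-1.0, 0.019, 0.006]] q [-0.59  0.69  1.65 -0.02  0.79  0.66]
[-1.3  0.2  0.3] -0.011643302855919746
```

Centred on the cap. Grip firmly.

Request:
carry_out --commands '[[[0, 0, 0, 0, 0], [0, 0, 0, 0, 0], [0, 0, 0, 0, 0], [0, 0, 0, 0, 0], [0, 0, 0, 0, 0], [0, 0, 0, 0, 0], [0, 0, 0, 0, 0], [0, 0, 0, 0, 0]]]' --force 50

```text
time: 14.67
position: [0.542, -0.2346, 0.0698]
tool_rot: [-0.697, -0.113, 0.697, -0.127]
ft_force: [0.4, 0.3, -0.0]
grip_width: 0.0452
```

Request:
carry_out --commands '[[[0, 0, 0, 0, 0], [0, 0, 0, 0, 0], [0, 0, 0, 0, 0], [0, 0, 0, 0, 0], [0, 0, 0, 0, 0], [0, 0, 0, 0, 0]]]'

```text
time: 15.17
position: [0.542, -0.2345, 0.07]
tool_rot: [-0.697, -0.113, 0.697, -0.127]
ft_force: [0.2, -1.3, -0.6]
grip_width: 0.0447
```

```bash
python3 -c "
from h import *
o,R=tool();print(o['moment'])"
```

```text
t 15.17 pos [ 542.  -234.5   70. ] grip 44.7 F [ 0.2 -1.3 -0.6]
R [[0.003, 0.334, -0.942], [-0.021, -0.942, -0.334], [-1.0, 0.021, 0.004]] q [-0.59  0.69  1.65 -0.02  0.79  0.66]
[0.07688036 0.03773171 0.00173233]
```

Request:
carry_out --commands '[[[0, 2, 0, 0, 0], [0, 3, 0, 0, 0], [0, 3, 0, 0, 0], [0, 3, 0, 0, 0]]]' --force 50

```text
time: 15.5
position: [0.5423, -0.2347, 0.0645]
tool_rot: [-0.697, -0.112, 0.697, -0.128]
ft_force: [-7.1, 5.9, 31.9]
grip_width: 0.045
```

Request:
carry_out --commands '[[[0, 2, 0, 0, -3], [0, 2, 0, 0, -6], [0, 2, 0, 0, -6], [0, 2, 0, 0, -6]]]'

```text
time: 15.83
position: [0.5429, -0.233, 0.0647]
tool_rot: [-0.661, -0.242, 0.662, -0.257]
ft_force: [-3.5, 2.9, 13.9]
grip_width: 0.0448
```

```bash
python3 -c "
from h import *
o,R=tool();print(o['moment'],np.degrees(np.arctan2(R[1,1],R[0,1])))"
```

```text
t 15.83 pos [ 542.9 -233.    64.7] grip 44.8 F [-3.5  2.9 13.9]
R [[0.007, 0.66, -0.752], [-0.021, -0.751, -0.66], [-1.0, 0.02, 0.009]] q [-0.59  0.69  1.65 -0.02  0.78  0.28]
[ 0.33924854  0.6213412  -0.15225756] -48.72578512363482
```

Turned 22° and still pushed (14 N). Continue.

Request:
carry_out --commands '[[[0, 2.5, 0, 0, -6], [0, 2.5, 0, 0, -6], [0, 2.5, 0, 0, -6], [0, 2.5, 0, 0, -6], [0, 2.5, 0, 0, -6], [0, 2.5, 0, 0, -4], [0, 2.5, 0, 0, 0]]]'

```text
time: 16.42
position: [0.5411, -0.2307, 0.0647]
tool_rot: [-0.551, -0.434, 0.556, -0.447]
ft_force: [-3.6, 2.7, 15.5]
grip_width: 0.0444
```

```bash
python3 - <<'E'
from h import *
o,R=tool();print(o['moment'],np.degrees(np.arctan2(R[1,1],R[0,1])))
s=robot.camera("side")[:,:,::-1].copy();t=robot.camera("top")[:,:,::-1].copy()
a=cv2.resize(t[200:360,370:530],(400,400),interpolation=2);b=cv2.resize(s[155:225,345:415],(400,400),interpolation=2)
cv2.imwrite("pics/d.png",np.hstack([a,b]))
E
```

```text
t 16.42 pos [ 541.1 -230.7   64.7] grip 44.4 F [-3.6  2.7 15.5]
R [[0.007, 0.975, -0.224], [-0.02, -0.224, -0.974], [-1.0, 0.011, 0.018]] q [-0.59  0.69  1.66 -0.02  0.77 -0.35]
[ 0.28876229  0.52467786 -0.12075504] -12.925755314135849
```

View pics/d.png

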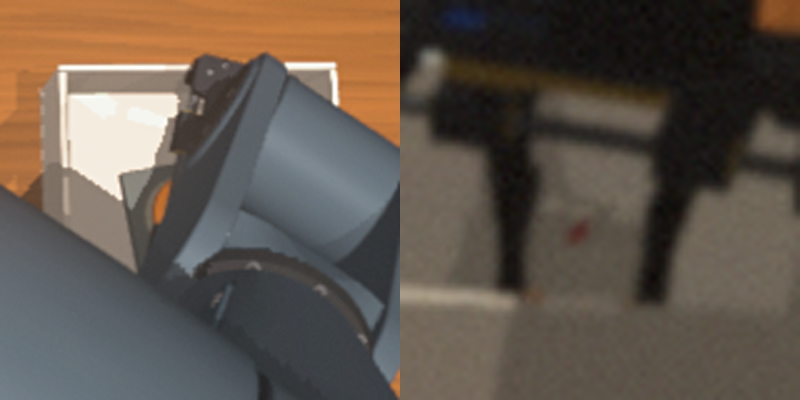

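The stripe in the right crop, at ~(577,232), points down-left. That is about 1.1 rad world against about 0.14 rad locked, so the cap turned with the gripper (~1.0 rad). A few degrees more, then lift.

Request:
carry_out --commands '[[[0, 2.5, 0, 0, -4], [0, 2, 0, 0, 0], [0, 0, 0, 0, 0], [0, -4, 0, 0, 0], [0, -6, 0, 0, 0], [0, -8, 0, 0, 0], [0, -8, 0, 0, 0], [0, -8, 0, 0, 0]]]'

```text
time: 17.18
position: [0.5401, -0.2298, 0.1023]
tool_rot: [-0.534, -0.452, 0.54, -0.467]
ft_force: [0.2, 0.1, 0.2]
grip_width: 0.0447
```

```bash
python3 -c "
from h import *
o,R=tool();print(o['moment'],np.degrees(np.arctan2(R[1,1],R[0,1])))"
```

```text
t 17.18 pos [ 540.1 -229.8  102.3] grip 44.7 F [0.2 0.1 0.2]
R [[0.007, 0.988, -0.155], [-0.021, -0.154, -0.988], [-1.0, 0.01, 0.02]] q [-0.59  0.63  1.64 -0.02  0.85 -0.42]
[-0.03644902 -0.08477077 -0.02162285] -8.8812242588061
```

Request:
carry_out --commands '[[[0, -12, 0, 0, 0], [0, -14, 0, 0, 0], [0, -14, 0, 0, 0], [0, -14, 0, 0, 0], [0, -12, 0, 0, 0], [0, -8, 0, 0, 0], [0, -3, 0, 0, 0], [0, 0, 0, 0, 0]]]'

```text
time: 17.85
position: [0.5406, -0.2286, 0.188]
tool_rot: [-0.535, -0.451, 0.54, -0.469]
ft_force: [-0.5, -0.4, -0.5]
grip_width: 0.0447
```

Request:
carry_out --commands '[[[0, 0, 0, 0, 0], [0, 0, 0, 0, 0], [0, 0, 0, 0, 0], [0, 0, 0, 0, 0]]]'

```text
time: 18.18
position: [0.5395, -0.228, 0.1862]
tool_rot: [-0.534, -0.452, 0.54, -0.467]
ft_force: [-0.9, 0.6, -0.6]
grip_width: 0.0448
```

```bash
python3 - <<'E'
from h import *
o,R=tool();print(np.abs(o['joint_velocities']).max())
s=robot.camera("side")[:,:,::-1].copy();cv2.imwrite("pics/e.png",s[60:,200:])
print('lid',quad("side",big(mask(s,(22,120,80),(35,255,255))),.017))
E
```

```text
t 18.18 pos [ 539.5 -228.   186.2] grip 44.8 F [-0.9  0.6 -0.6]
R [[0.008, 0.988, -0.155], [-0.022, -0.154, -0.988], [-1.0, 0.011, 0.02]] q [-0.58  0.51  1.58 -0.02  1.03 -0.42]
0.011142721456983596
lid ((476.1427917480469, 202.77935791015625), (231.2550506591797, 228.7806854248047), 89.97454071044922)
```

View pics/e.png

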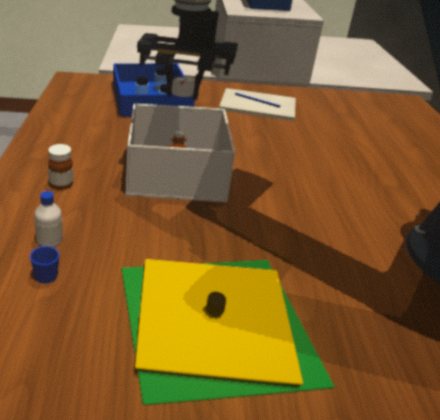

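The cap is in the fingers at ~(183,85), above the open bottle neck at ~(178,138). The lid lies flat on the mat and the bystanders are where they were. Handing in.

```bash
python3 -c "
from rig import robot
print(robot.hand_in())"
```

```text
the job is handed in; nothing more can be done
None
```

The job is done and handed in at about 18 s of the 61 s; the hand-in reports no verdict.

- **Lid:** I lifted it by the knob, set it on the mat and let go. The last side view puts it at (476, 203) mm, about 3–5 mm from the mat's measured centre of about (474, 206) mm, and it looks flat.
- **Cap:** I gripped it at 50 N and pushed it down about 5 mm, to the stop (32 N peak). I kept it pushed at about 14–15 N and turned it about 62° counterclockwise by the gripper's yaw. A stripe check at 58° of gripper turn gave about 1.0 rad, so it was not slipping. It then lifted with no resistance.
- **At hand-in:** The grip is 44.8 mm wide and the arm is nearly still (largest joint speed 0.011 rad/s). By the TCP height, the cap's lower edge is about 95 mm above the mouth. The TCP is about 7 mm from where I gripped the cap, and the tool tilt is about 0.02 rad. The jar, cup and white bottle look unmoved in the picture.

**Disagreements between checks:**
- The two cameras differed by 5–9 mm in y for the lid and cap. I relied mostly on the top view, and the grasps centred cleanly.
- The tool tilted about 0.07 rad on the way to the cap. I brought it back to about 0.02 rad before gripping.
- The TCP drifted about 4 mm sideways during the turn.

I viewed 8 pictures.

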